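Lock a brass plate in the engraving fixture

TASK

Take the oblong brass plate out of the wooden tray and lay it flat and centred on the fixture's bed between the two open jaws, long side from jaw to jaw. Then pinch both release tabs of the dial on the fixture's sloping front together, turn the dial clockwise all the way so that both jaws draw in over the plate's ends, and let go so that the tabs spring out and latch. Leave the other brass pieces, the brass square and the file where they are, do not hit the lamp, and finish with the hand clear of everything.

Things in the scene. Friction and masses are not known exactly. Their poses are not given: they have to be found in the camera images.
- plate: The loose oblong brass plate, 64 x 34 x 14 mm, 0.25 kg, lying flat in the tray; three shallow dark round marks in a row on top. Origin: centre of its underside; x along the 64 mm, y along the 34 mm, z up. Half a turn about z makes no difference.
- fixture: Grey engraving fixture, fixed, 180 mm wide in y. Origin on the bench below the line where slope meets bed; +x points to the bed (roughly away from the robot), y left, z up. Slope: from x = -125 mm, 33.5 mm high, rising at 28 degrees to x = 0, 100 mm high. Level bed: x = 0 to 80 mm, 100 mm high. Yaw varies; fixture and tray may change sides of the bench.
- bed (a point): Point on the bed's surface (100 mm above the bench) midway between the jaws, 42 mm behind the slope's top edge; axes as the fixture's. Here the plate's underside centre belongs, plate x along the point's y (either way).
- dial_grip (a point): On the dial's axis, 27 mm out from the slope: where to pinch the tabs. z points out of the slope along the dial's axis, 28 degrees from vertical, leaning to the robot side; axes turn with the dial; at dial 0, x points straight up the slope. Black knob 44 mm across, 10 to 40 mm off the slope; two tabs on opposite sides, at +130 and -50 degrees from x (counter-clockwise seen from outside).
- dial (a joint): Dial angle, rad, growing clockwise seen from outside: 0 = jaws open, 1.4 = end stop, jaws closed. Starts between 0 and 0.25, where the latch lets it play; the latch holds it back from about 0.3 on (springing a little) unless both tabs are pressed. With both kept fully pressed it turns easily (0.05 N m) to the stop. From 1.25 on, the tabs can spring out again and latch it closed.
- tab_a (a joint): Press of one tab, m: 0 = out, 0.007 = fully in. Each tab is a steel pad 20 mm wide and 26 mm tall (13 to 39 mm off the slope) with a flat outer face 31 mm from the dial's axis when out, 24 mm when in: 62 mm over both out, 48 mm pressed. Spring 2 N at rest, 8 N fully in. The latch is free from about 0.006.
- tab_b (a joint): Press of the other tab, the same.
- tab_a_face (a point): Centre of the outer face of the tab at +130 degrees, 27 mm off the slope; x points outward, away from the dial's axis, z along the dial's axis.
- tab_b_face (a point): Centre of the outer face of the tab at -50 degrees, likewise.
- jaw_l (a joint): Travel of the steel jaw at the fixture's +y side, m, driven by the dial: 0 = open, 0.0125 = closed (8.9 mm per rad). Jaws are 50 mm long in x, 22.5 mm tall above the bed. Inner face 45 mm from the bed's middle when open, 32.5 mm closed; a lip overhangs 6 mm farther inward, 16.5 to 22.5 mm above the bed, so 78 mm between the lips open, 53 mm closed.
- jaw_r (a joint): Travel of the jaw at the fixture's -y side, the same.
- tray: Low wooden tray, fixed, 220 mm (x) by 240 mm (y), walls 15 mm high and 5 mm thick, floor 5 mm thick. Origin: on the bench, 60 mm in +x from the tray's centre. It holds the plate, the block and the disc, at random among three places.
- block: Bystander in the tray: square brass block 38 x 38 x 22 mm. Origin: centre of underside.
- disc: Bystander in the tray: round brass disc 50 mm across, 12 mm high. Origin: centre of underside.
- square: Bystander, loose and easily knocked over: upright brass square, foot 60 x 34 x 16 mm, blade 8 x 30 mm, 151 mm tall in all, standing between tray and fixture. Origin: centre of underside.
- file: Bystander: small file with wooden handle, 160 mm long, 19 mm thick, lying along its x between tray and fixture, nearer the robot. Origin: on its underside, mid length.
- lamp: Fixed bench lamp: aluminium shade, 130 mm across at its lower rim, 310 to 455 mm above the bench, hanging over the middle between tray and fixture. Origin: on the bench right below the shade's centre. Its 14 mm post stands 160 mm farther in +x and rises to 470 mm, on a round foot 100 mm across.
Things that resemble listed ones, but are neither listed nor needed, are in the scene too. Leave any blue, orange or purple look-alike of the plate alone.

How it is judged (in metres and radians):
On the way, in this order (a step that is already met when the one before it is completed fails the run):
1. the plate lies let go on the bed between the open jaws (x of plate in the frame of bed between -0.014 and 0.014 m and y of plate in the frame of bed between -0.012 and 0.012 m and z of plate in the frame of bed between -0.003 and 0.003 m and angle between the x axis of plate and the y axis of bed, either way round below 0.2 rad and contact force between the fingers and plate below 0.1 N and value of joint jaw_l below 0.004 m), for 0.2 s.
2. both tabs are pressed while the dial turns (value of joint each of tab_a, tab_b above 0.005 m and value of joint dial above 0.6 rad), for 0.05 s.
At the end, for the whole second after the job is handed in: The plate lies still and flat on the bed (within 3 mm in height, 10 mm fore and aft, 3 mm from jaw to jaw, 0.1 rad), the dial is at 1.2 rad or more with both jaws drawn in at least 10.5 mm, and both tabs are out (pressed less than 1.5 mm) (x of plate in the frame of bed between -0.01 and 0.01 m and y of plate in the frame of bed between -0.003 and 0.003 m and z of plate in the frame of bed between -0.003 and 0.003 m and angle between the x axis of plate and the y axis of bed, either way round below 0.1 rad and value of joint dial above 1.2 rad and value of joint each of jaw_l, jaw_r above 0.0105 m and value of joint each of tab_a, tab_b below 0.0015 m and linear speed of plate below 0.02 m/s); the robot touches nothing.
It fails at once if the block, the disc or the file is shifted more than 20 mm (distance of any of block, disc, file from where it was at the start of the episode above 0.02 m).
It fails at once if the brass square is shifted more than 20 mm or knocked over (distance of square from where it was at the start of the episode above 0.02 m or angle between square's own z axis and vertical above 0.25 rad).
It fails at once if the lamp is hit (over 5 N) (contact force between any of the arm, the fingers and lamp above 5 N).
It also fails if it takes over 61 s, if anything falls off the work surface, if the arm or the gripper's body presses on something with over 40 N, if the wrist force passes 120 N, or if a joint passes its speed limit or range.

ROBOT

A 6-joint arm with a two-finger parallel gripper is mounted at the origin on the work surface. World frame = base frame: x ahead of the robot, y to its left, z up, the work surface at z = 0. Lengths are in m, angles in degrees, forces in N, time in s.
With the tool pointing down it reaches from about 0.375 to 0.9 m from the base axis. Payload 3.1 kg.
Tool frame: the origin (TCP) lies on the centre line of the jaws, within the pads' length; the fingertips stand 25 mm ahead of it and the grasp point (between the pads) lies 6 mm ahead of it; z points along the fingers, y is the line along which they close (so a half turn about z gives the same grasp; the last joint's range is limited). The gripper opens to 87 mm and grips with 3 to 60 N. Pads are 19 mm wide; open, the fingers measure 117 mm over their backs; the gripper's body (75 mm by 190 mm) begins 51 mm behind the grasp point.
Start: joints at [-75.544, 30.224, 82.088, -0, 67.689, -10.227], TCP at [0.261, -0.568, 0.248] pointing down, gripper open.
Joint ranges: [-176.69, 176.69], [-43.24, 126.21], [12.49, 139.97], [-82, 262], [0, 151.66], [-163.58, 163.58]. Speed limits (degrees/s): [159.86, 159.86, 180, 180, 180, 180].

INTERFACE

Orientations are given as a 3x3 rotation matrix whose columns are the frame's x, y, z axes.
In Python, from rig import bot, cams, models gives the robot as it stands. The module is installed in compiled form; this text tells all that it offers.
- The arm moves only by the shell command python3 -m handwheel 'ROWS' [OPENING]. ROWS is JSON, a list of rows, each a list of 6 numbers: the shift along the world's x, y, z each as a share of 1 m, from -1 to 1, then the turn, a rotation vector about the world's x, y, z each as a share of 2 rad, from -1 to 1. In form: [[dx, dy, dz, wx, wy, wz], ...]. A call has exactly 8 rows; each row is the pose to reach, as a shift and turn from the pose commanded when the call began; what a row does not reach only later rows make up. A row lasts 1/12 s, in which the tool goes at most 41.7 mm and 7.16 degrees, less where a joint would pass 70% of its speed; a pose out of reach is approached as far as the arm can. A call with a number of a shift or a turn outside -1 to 1 is refused whole. A call with a gripper value outside its range is refused whole. OPENING is the opening, from -1 (shut) to 1 (fully open), so that 0 is half open, set as the call begins (- or left out, the last holds). The fingers move at their own pace and stop on an object; the grip force is fixed at half the most. Time passes only in rows, so rows that repeat a pose let the fingers close, or fill a call up. It gives the time, the measured TCP pose, the force, the opening and the grip force at its end, in the units of the state.
- bot.read_state(): the state, without advancing time (a new reading comes with each control period).
- cams.capture(name): name is "scene" or "top" or "wrist"; returns (picture, depth): 480x640x3 uint8, blue, green, red; 480x640 float32, m along the optical axis (not along the pixel's ray), 0 where there is no reading.
- cams.calibration(name): a dict with "mtx" (3x3 intrinsics, pixels), "R" (3x3) and "t" (3): a world point X has camera coordinates R X + t; the wrist camera has in their place "tool_from_camera" (4x4, takes a point from camera to tool coordinates, whose origin is the TCP and whose axes are the flange's). Camera axes: x right, y down, z forward; pixel columns grow to the right and rows downward; lengths in m; the calibration is good to about 2 mm. A picture is of the moment at which its call begins: read the wrist's pose just before it. calibration takes no time and is no camera call.
- bot.hand_in(): hands the job in; it is judged then, once.
Trained networks look in the newest picture that a camera, given by its name, has taken for a name from the list of things; names that differ only in an ending like _2 or _b are one class to them, and where a whole thing is asked for, a point or a joint stands for the part that bears it (a point fixed in the world has none). Each returns a list of dicts, best first, with "conf" (0 to 1); they miss things now and then, are a little off and sometimes report something else, mostly with a low value. They report only what shows in the picture. A call takes as long as a camera call. They do not tell look-alikes from the thing itself.
- models.spot_in(query, camera): "position" ([column, row] in pixels, amid what is visible of it).
- models.tip_of(query, camera): "position" ([column, row] in pixels: a listed point, or the origin of a listed thing).
The state is a dict: "time_s": time; "joint_positions": joint angles; "qvel": joint speeds; "tau": joint torques, N m; "position": TCP position; "tcp_rot": TCP orientation; "force": force on the tool from outside, world axes, zero at the start; "moment": the same for the moment, N m; "opening": opening from 0.0 (shut) to 1.0 (fully open); "grasp_force": force on a finger pad.
Only numpy, scipy, OpenCV 4.12 (cv2) and the standard library are available. Lean on these libraries where they do the work, as an engineer would, in place of code of your own. Each camera call takes 0.05 s, during which the arm holds its last target. There are 200 camera calls.

## Working session

There is one attempt and no reset: what is moved stays moved. The work goes in short steps, Python scripts to look and compute and a shell command to move; the robot and the scene stay as the last step left them, time stands still between calls to the robot, and variables do not carry over. Pictures are saved under pics/ and viewed, at most 10 in all, crops included, and the job is handed in when it is done.

```bash
mkdir -p pics
cat > h.py <<'E'
import numpy as np, cv2
from rig import bot,cams,models
def take(n):
    s=bot.read_state(); im,d=cams.capture(n); return s,im,d
def cam2world(n,s):
    c=cams.calibration(n); K=np.array(c["mtx"])
    if n=="wrist":
        T=np.array(c["tool_from_camera"]); W=np.eye(4); W[:3,:3]=s["tcp_rot"]; W[:3,3]=s["position"]; M=W@T
        return K,M
    M=np.eye(4); R=np.array(c["R"]); M[:3,:3]=R.T; M[:3,3]=-R.T@np.array(c["t"]); return K,M
def ray(n,s,px,z=None,d=None):
    K,M=cam2world(n,s); r=np.linalg.solve(K,[px[0],px[1],1.]); 
    if d is not None: return M[:3,:3]@(r*d)+M[:3,3]
    w=M[:3,:3]@r; return M[:3,3]+w*(z-M[2,3])/w[2]
def dep(d,px,k=2):
    c,r=int(round(px[0])),int(round(px[1])); p=d[max(r-k,0):r+k+1,max(c-k,0):c+k+1]; p=p[p>0]; return float(np.median(p)) if p.size else None
E
python3 - <<'E'
from h import *
s0=bot.read_state(); print({k:np.round(v,3).tolist() for k,v in s0.items()})
for n in("scene","top"):
    s,im,d=take(n); cv2.imwrite(f"pics/{n}0.png",im)
    K,M=cam2world(n,s); print(n,M.round(3).tolist())
    for q in("plate","fixture","dial_grip","bed","tab_a_face","block","disc","square","file","lamp","tray"):
        for f in(models.spot_in,models.tip_of):
            for x in f(q,n)[:3]:
                p=x["position"]; dd=dep(d,p); print(q,f.__name__,x["conf"],np.round(p,0),None if dd is None else ray(n,s,p,d=dd).round(3))
E
```

```text
{'time_s': 0.0, 'joint_positions': [-75.544, 30.278, 82.159, -0.001, 67.69, -10.228], 'qvel': [-0.049, -0.021, -0.038, 0.044, 0.034, -0.004], 'tau': [0.0, -44.004, -17.659, 0.063, 0.058, -0.0], 'position': [0.261, -0.567, 0.247], 'tcp_rot': [[0.909, 0.418, -0.001], [0.418, -0.909, 0.002], [0.0, -0.002, -1.0]], 'force': [-0.087, 0.827, 0.065], 'moment': [0.025, -0.063, -0.017], 'grasp_force': 0.0, 'opening': 1.0}
scene [[-0.584, 0.453, -0.673, 1.031], [0.812, 0.32, -0.488, 0.433], [-0.006, -0.832, -0.555, 0.53], [0.0, 0.0, 0.0, 1.0]]
plate call 0.93 [481. 278.] [0.328 0.302 0.013]
plate call 0.86 [423. 332.] [0.525 0.274 0.019]
plate call 0.69 [502. 379.] [0.541 0.405 0.014]
plate call 0.85 [421. 333.] [0.53  0.273 0.019]
plate call 0.83 [479. 284.] [0.348 0.306 0.015]
plate call 0.79 [501. 385.] [0.553 0.406 0.014]
fixture call 0.59 [178. 242.] [ 0.656 -0.141  0.102]
fixture call 0.81 [176. 258.] [ 0.668 -0.139  0.075]
dial_grip call 0.72 [189. 207.] [ 0.552 -0.237  0.093]
dial_grip call 0.96 [191. 206.] [ 0.548 -0.235  0.096]
bed call 0.61 [177. 244.] [ 0.66  -0.14   0.102]
bed call
[... 1821 characters left out ...]
face call 0.67 [338. 270.] [ 0.436 -0.008  0.017]
tab_a_face call 0.63 [438. 234.] [ 0.515 -0.226  0.09 ]
block call 0.85 [267. 252.] [0.472 0.159 0.027]
block call 0.43 [437. 174.] [ 0.651 -0.223  0.1  ]
disc call 0.56 [262. 216.] [0.558 0.175 0.017]
disc call 0.57 [262. 217.] [0.556 0.174 0.017]
square call 0.65 [334. 197.] [0.609 0.003 0.016]
square call 0.36 [463. 169.] [ 0.657 -0.274  0.122]
square call 0.26 [338. 276.] [ 0.42  -0.009  0.017]
square call 0.88 [336. 200.] [ 0.603 -0.002  0.015]
file call 0.81 [335. 279.] [ 0.414 -0.002  0.016]
file call 0.87 [338. 272.] [ 0.43  -0.009  0.017]
lamp call 0.56 [353. 141.] [ 0.61  -0.005  0.451]
tray call 0.82 [241. 233.] [0.519 0.225 0.005]
```

Run:
```python
import cv2
a=cv2.imread("pics/top0.png")[120:340,130:490]; cv2.imwrite("pics/topc.png",cv2.resize(a,None,fx=2.2,fy=2.2,interpolation=2))
```

```text
(no output)
```

View pics/topc.png

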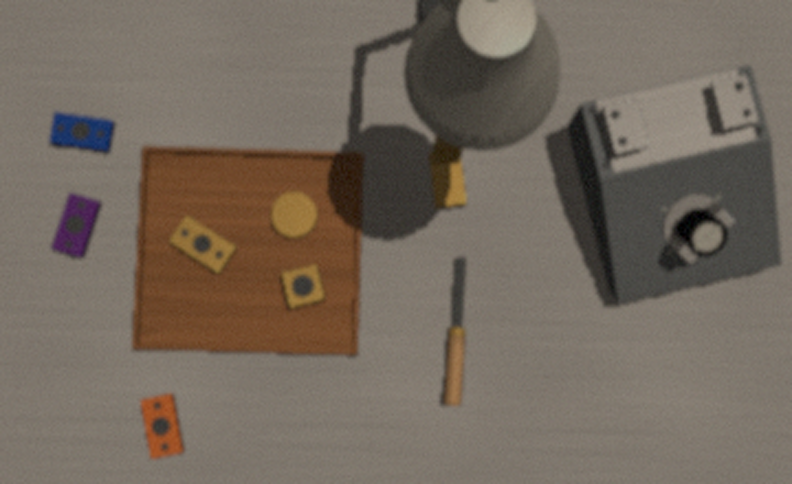

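View pics/scene0.png

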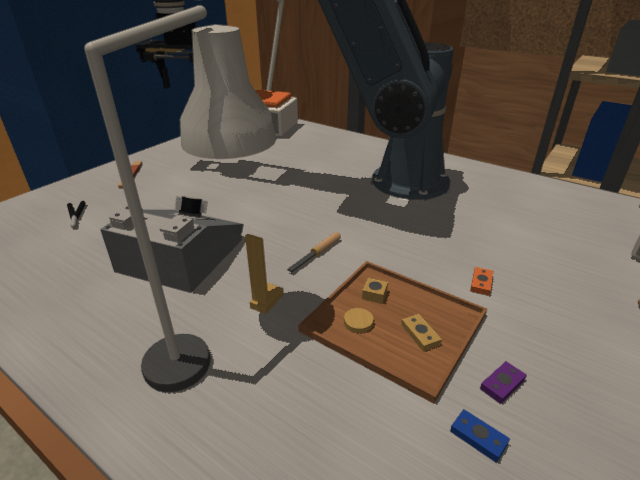

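The top view shows four candidates: the brass oblong in the tray at about (221,230), and the blue (168,180), purple (167,222) and orange (206,310) look-alikes. The square brass block with a single mark is at (267,252). I choose the brass oblong in the tray and will confirm it in a wrist crop. The fixture is on the right, with the dial at about (450,228).

```bash
cat > m.py <<'E'
from h import *
def cloud(n,s,d):
    K,M=cam2world(n,s); v,u=np.nonzero(d>0); z=d[v,u]
    P=(np.linalg.inv(K)@np.stack([u,v,np.ones_like(u)]))*z
    return (M[:3,:3]@P).T+M[:3,3],u,v
def rect(p):
    (c,(w,h),a)=cv2.minAreaRect((p*1000).astype(np.float32))
    if w<h: w,h,a=h,w,a+90
    return np.round(c,1),round(w,1),round(h,1),round((a+90)%180-90,1)
E
python3 - <<'E'
from m import *
s,im,d=take("top")
P,u,v=cloud("top",s,d); hsv=cv2.cvtColor(im,cv2.COLOR_BGR2HSV)[v,u]
m=(abs(P[:,0]-.522)<.06)&(abs(P[:,1]-.269)<.06)&(P[:,2]>.012)
print("plate",rect(P[m,:2]),m.sum(),np.median(P[m,2]), hsv[m].mean(0))
f=(P[:,0]>.4)&(P[:,0]<.85)&(P[:,1]<-.08)&(P[:,1]>-.4)&(P[:,2]<.2)
b=f&(P[:,2]>.095)&(P[:,2]<.105)&(P[:,0]>.6); print("bed",rect(P[b,:2]),b.sum())
j=f&(P[:,2]>.116)&(P[:,0]>.6); 
for sg in(0,1):
    k=j&((P[:,1]>-.225)==sg); print("jaw",rect(P[k,:2]),k.sum(),np.median(P[k,2]))
k=f&(P[:,2]>.03); print("fixt",rect(P[k,:2]))
# slope normal
sl=f&(P[:,2]>.04)&(P[:,2]<.095); A=P[sl]
for i in range(6):
    c=np.linalg.lstsq(np.c_[A[:,:2],np.ones(len(A))],A[:,2],rcond=None)[0]; r=A[:,2]-A[:,:2]@c[:2]-c[2]; A=A[abs(r)<max(.004,.7*abs(r).max())] if abs(r).max()>.004 else A
print("slope",c,np.degrees(np.arctan2(c[1],c[0])),np.degrees(np.arctan(np.hypot(*c[:2]))),len(A))
# knob: points off slope
h=(P[:,2]-P[:,:2]@c[:2]-c[2])*np.cos(np.arctan(np.hypot(*c[:2])))
k=f&(h>.036)&(h<.044)&(P[:,0]<.6); print("knobtop",P[k].mean(0),k.sum(),rect(P[k,:2]))
for lo,hi in((.012,.024),(.024,.034),(.034,.039)):
    k=f&(h>lo)&(h<hi)&(P[:,0]<.6); print(lo,k.sum(),P[k].min(0).round(3),P[k].max(0).round(3))
l=(P[:,2]>.28)&(P[:,2]<.46)&(P[:,0]>.3)&(P[:,1]>-.15); print("lamp",P[l].min(0),P[l].max(0))
q=(P[:,2]>.05)&(P[:,2]<.2)&(abs(P[:,1])<.08)&(P[:,0]>.5); print("square",P[q].min(0),P[q].max(0))
E
```

```text
plate (array([526.2, 266.6]), 83.0, 68.4, -16.7) 397 0.018678193203821802 [ 18.43324937 139.62720403 127.28463476]
bed (array([ 640.2, -223.9]), 182.3, 98.1, -75.6) 2079
jaw (array([ 665.2, -275.9]), 51.1, 39.5, 14.8) 372 0.12281881800392624
jaw (array([ 636. , -166.5]), 49.9, 37.3, 15.0) 382 0.12281373943636242
fixt (array([ 588.3, -237.6]), 205.3, 183.0, 14.6)
slope [ 0.49782945  0.12121864 -0.17640986] 13.684887684150945 27.129466255542688 3248
knobtop [ 0.53145873 -0.25207704  0.1023988 ] 341 (array([ 531.1, -252.2]), 57.3, 41.4, -18.1)
0.012 298 [ 0.4   -0.4   -0.005] [ 0.567 -0.223  0.099]
0.024 67 [ 0.402 -0.398  0.003] [ 0.563 -0.224  0.106]
0.034 129 [ 0.506 -0.279  0.087] [ 0.56  -0.225  0.112]
lamp [ 0.56642711 -0.07292447  0.28031467] [0.79660641 0.05550459 0.45996558]
square [ 0.61315826 -0.01499079  0.0513349 ] [0.79341353 0.02387946 0.19978844]
```

```bash
python3 -m handwheel '[[0.14,0.29,0,0,0,0.35],[0.14,0.29,0,0,0,0.35],[0.14,0.29,0,0,0,0.35],[0.14,0.29,0,0,0,0.35],[0.14,0.29,0,0,0,0.35],[0.14,0.29,0,0,0,0.35],[0.14,0.29,0,0,0,0.35],[0.14,0.29,0,0,0,0.35]]'; python3 -m handwheel '[[0.01,0.3,0,0,0,0],[0.01,0.3,0,0,0,0],[0.01,0.3,0,0,0,0],[0.01,0.3,0,0,0,0],[0.01,0.3,0,0,0,0],[0.01,0.3,0,0,0,0],[0.01,0.3,0,0,0,0],[0.01,0.3,0,0,0,0]]'; python3 -m handwheel '[[0.09,0.23,0,0,0,0],[0.09,0.23,0,0,0,0],[0.09,0.23,0,0,0,0],[0.09,0.23,0,0,0,0],[0.09,0.23,0,0,0,0],[0.09,0.23,0,0,0,0],[0.09,0.23,0,0,0,0],[0.09,0.23,0,0,0,0]]'
python3 - <<'E'
from m import *
print(np.round(cams.calibration("wrist")["tool_from_camera"],3).tolist())
s,im,d=take("wrist"); cv2.imwrite("pics/w1.png",im)
P,u,v=cloud("wrist",s,d); hsv=cv2.cvtColor(im,cv2.COLOR_BGR2HSV)[v,u]
m=(abs(P[:,0]-.522)<.05)&(abs(P[:,1]-.269)<.05)&(P[:,2]>.014)&(P[:,2]<.024)
print(s["position"],"plate",rect(P[m,:2]),m.sum(),np.median(P[m,2]),hsv[m].mean(0))
print(models.tip_of("plate","wrist"))
E
```

```text
time_s: 3.02
position: [0.4016, -0.2746, 0.2477]
tcp_rot: [[0.425, 0.905, 0.0], [0.905, -0.425, 0.001], [0.001, -0.0, -1.0]]
force: [-0.3, -0.3, 0.2]
opening: 1.001
grasp_force: 0.0
time_s: 3.68
position: [0.4096, 0.0272, 0.2477]
tcp_rot: [[0.421, 0.907, -0.001], [0.907, -0.421, 0.002], [0.002, -0.002, -1.0]]
force: [-1.2, -0.4, -0.8]
opening: 1.003
grasp_force: 0.0
time_s: 4.35
position: [0.5016, 0.2535, 0.2473]
tcp_rot: [[0.423, 0.906, 0.001], [0.906, -0.423, -0.0], [-0.0, 0.001, -1.0]]
force: [-0.3, -0.5, -0.7]
opening: 1.005
grasp_force: 0.0
[[-0.0, -0.955, -0.295, 0.081], [1.0, -0.0, -0.0, 0.0], [0.0, -0.295, 0.955, -0.138], [0.0, 0.0, 0.0, 1.0]]
[0.50161664 0.25347486 0.24725517] plate (array([519.9, 267.5]), 64.1, 34.0, 59.1) 1979 0.019859229102355436 [ 20.01061142 105.49621021 165.93178373]
[{'position': [289.4, 52.6], 'conf': 0.88}, {'position': [393.0, 4.4], 'conf': 0.88}, {'position': [160.5, 232.9], 'conf': 0.82}, {'position': [333.8, 187.4], 'conf': 0.81}]
```

View pics/w1.png

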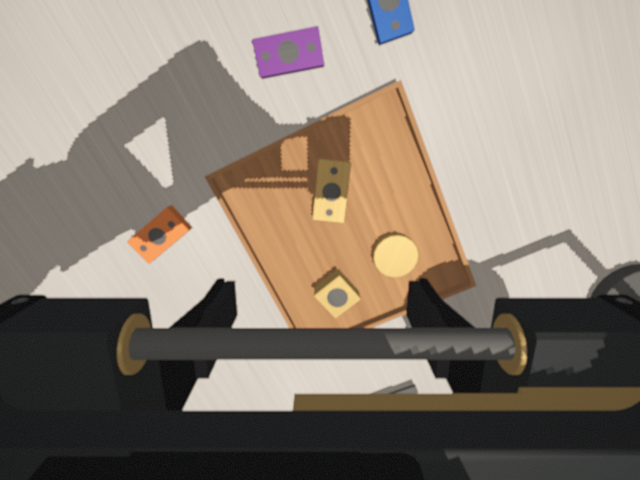

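The wrist crop shows the brass oblong with three dark marks at (331,190), 64 x 34 mm, so it is the right piece. The block is at (337,295) and the disc at (395,255), both clear of the fingers.

```bash
python3 -m handwheel '[[0.018,0.014,-0.12,0,0,-0.051],[0.018,0.014,-0.12,0,0,-0.051],[0.018,0.014,-0.12,0,0,-0.051],[0.018,0.014,-0.14,0,0,-0.051],[0.018,0.014,-0.17,0,0,-0.051],[0.018,0.014,-0.19,0,0,-0.051],[0.018,0.014,-0.205,0,0,-0.051],[0.018,0.014,-0.214,0,0,-0.051]]' 0.38; python3 -m handwheel '[[0,0,0,0,0,0],[0,0,0,0,0,0],[0,0,0,0,0,0],[0,0,0,0,0,0],[0,0,0,0,0,0],[0,0,0,0,0,0],[0,0,0,0,0,0],[0,0,0,0,0,0]]' -1
```

```text
time_s: 5.12
position: [0.5178, 0.2638, 0.0319]
tcp_rot: [[0.518, 0.855, -0.004], [0.855, -0.518, -0.001], [-0.003, -0.003, -1.0]]
force: [0.2, -0.5, 0.5]
opening: 0.693
grasp_force: 0.0
time_s: 5.78
position: [0.5195, 0.2664, 0.0348]
tcp_rot: [[0.516, 0.857, 0.002], [0.857, -0.516, 0.0], [0.001, 0.001, -1.0]]
force: [-0.3, -0.4, 6.6]
opening: 0.382
grasp_force: 30.0
```

```bash
python3 -m handwheel '[[0,0,0.04,0,0,0],[0,0,0.08,0,0,0],[0,0,0.12,0,0,0],[0,0,0.16,0,0,0],[0,0,0.2,0,0,0],[0,0,0.215,0,0,0],[0,0,0.215,0,0,0],[0,0,0.215,0,0,0]]'; python3 -m handwheel '[[-0.11,-0.24,0,0,0,0.1],[-0.11,-0.24,0,0,0,0.1],[-0.11,-0.24,0,0,0,0.1],[-0.11,-0.24,0,0,0,0.1],[-0.11,-0.24,0,0,0,0.1],[-0.11,-0.24,0,0,0,0.1],[-0.11,-0.24,0,0,0,0.1],[-0.11,-0.24,0,0,0,0.1]]'; python3 -m handwheel '[[0.04,-0.25,0,0,0,0.302],[0.04,-0.25,0,0,0,0.302],[0.04,-0.25,0,0,0,0.302],[0.04,-0.25,0,0,0,0.302],[0.04,-0.25,0,0,0,0.302],[0.04,-0.25,0,0,0,0.302],[0.04,-0.25,0,0,0,0.302],[0.04,-0.25,0,0,0,0.302]]'
python3 - <<'E'
from m import *
s,im,d=take("wrist"); cv2.imwrite("pics/w2.png",im)
P,u,v=cloud("wrist",s,d); print({k:np.round(s[k],4).tolist() for k in("position","tcp_rot","opening","grasp_force")})
f=(P[:,0]>.58)&(P[:,2]>.116)&(P[:,2]<.13)&(P[:,1]<-.1)&(P[:,1]>-.35)
c=[]
for sg in(0,1):
    k=f&((P[:,1]>-.225)==sg); r=rect(P[k,:2]); c.append(r[0]); print("jaw",r,k.sum(),np.median(P[k,2]))
print(np.mean(c,0), np.degrees(np.arctan2(*(c[1]-c[0])[::-1])))
for q in ("bed","dial_grip","tab_a_face","tab_b_face"):
    for x in models.tip_of(q,"wrist")[:3]:
        p=x["position"]; dd=dep(d,p); print(q,x["conf"],p,None if dd is None else ray("wrist",s,p,d=dd).round(4))
E
```

```text
time_s: 6.45
position: [0.5185, 0.2661, 0.2486]
tcp_rot: [[0.516, 0.857, 0.0], [0.857, -0.516, 0.0], [0.0, 0.0, -1.0]]
force: [-0.9, 0.7, -3.0]
opening: 0.385
grasp_force: 30.0
time_s: 7.12
position: [0.4052, 0.0242, 0.2461]
tcp_rot: [[0.34, 0.941, -0.008], [0.941, -0.34, 0.001], [-0.002, -0.008, -1.0]]
force: [0.4, 1.5, -3.4]
opening: 0.386
grasp_force: 30.0
time_s: 7.78
position: [0.4512, -0.2296, 0.2468]
tcp_rot: [[-0.255, 0.967, 0.001], [0.967, 0.255, -0.003], [-0.004, 0.001, -1.0]]
force: [0.8, 0.4, -3.0]
opening: 0.387
grasp_force: 30.0
{'position': [0.4512, -0.2296, 0.2468], 'tcp_rot': [[-0.2553, 0.9669, 0.0015], [0.9669, 0.2553, -0.0034], [-0.0036, 0.0006, -1.0]], 'opening': 0.3868, 'grasp_force': 29.9973}
jaw (array([ 677.4, -287.5]), 29.2, 8.9, 17.0) 234 0.12345465343829432
jaw (array([ 635.1, -167.2]), 51.9, 36.1, 14.9) 3246 0.12332894637946565
[ 656.25 -227.35] 109.3727424128665
bed 0.88 [547.1, 274.6] [ 0.6518 -0.2174  0.1014]
bed 0.27 [389.1, 242.3] [ 0.5167 -0.2314  0.0746]
dial_grip 0.8 [405.5, 272.9] [ 0.5304 -0.2462  0.105 ]
tab_a_face 0.55 [386.4, 245.7] [ 0.5103 -0.2302  0.0928]
tab_b_face 0.51 [424.6, 301.6] [ 0.4681 -0.1862  0.3001]
```

View pics/w2.png

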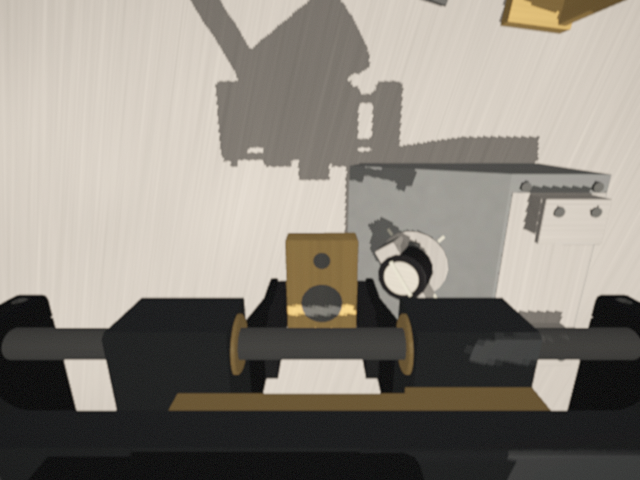

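The wrist view shows the plate held at (321,275), the dial at (405,272), and the bed between the open jaws around (547,275).

```bash
python3 -m handwheel '[[0.2,0.007,0,0,0,0],[0.2,0.007,0,0,0,0],[0.2,0.007,0,0,0,0],[0.2,0.007,0,0,0,0],[0.2,0.007,0,0,0,0],[0.2,0.007,-0.02,0,0,0],[0.2,0.007,-0.05,0,0,0],[0.2,0.007,-0.06,0,0,0]]'; python3 -m handwheel '[[0,0,0,0,0,0],[0,0,-0.01,0,0,0],[0,0,-0.02,0,0,0],[0,0,-0.03,0,0,0],[0,0,-0.04,0,0,0],[0,0,-0.05,0,0,0],[0,0,-0.055,0,0,0],[0,0,-0.055,0,0,0]]'
python3 - <<'E'
from m import *
s,im,d=take("top")
P,u,v=cloud("top",s,d)
print(bot.read_state()["tcp_rot"].tolist() if hasattr(bot.read_state()["tcp_rot"],"tolist") else 0)
E
```

```text
time_s: 8.7
position: [0.6469, -0.2131, 0.1836]
tcp_rot: [[-0.262, 0.965, -0.008], [0.965, 0.262, 0.004], [0.006, -0.007, -1.0]]
force: [-1.8, 0.4, -4.4]
opening: 0.387
grasp_force: 30.0
time_s: 9.37
position: [0.648, -0.2166, 0.1317]
tcp_rot: [[-0.259, 0.966, -0.003], [0.966, 0.259, 0.002], [0.002, -0.002, -1.0]]
force: [-0.9, 0.2, -2.9]
opening: 0.386
grasp_force: 30.0
[[-0.2586521317444985, 0.9659691317929007, -0.001646562266181726], [0.9659695638932769, 0.2586539131055782, 0.0009771729653223415], [0.0013698086942438637, -0.001337781163623012, -0.9999981669811698]]
```

```bash
python3 -m handwheel '[[0.003,-0.006,0,0,0,0],[0.003,-0.006,0,0,0,0],[0.003,-0.006,0,0,0,0],[0.003,-0.006,0,0,0,0],[0.003,-0.006,-0.001,0,0,0],[0.003,-0.006,-0.001,0,0,0],[0.003,-0.006,-0.001,0,0,0],[0.003,-0.006,-0.001,0,0,0]]'
```

```text
time_s: 10.08
position: [0.652, -0.2227, 0.1326]
tcp_rot: [[-0.259, 0.966, -0.0], [0.966, 0.259, 0.0], [0.0, -0.0, -1.0]]
force: [-0.2, 0.4, -3.3]
opening: 0.396
grasp_force: 30.0
```

```bash
python3 -m handwheel '[[-0.001,0,-0.001,0,0,0],[-0.001,0,-0.001,0,0,0],[-0.001,0,-0.002,0,0,0],[-0.001,0,-0.002,0,0,0],[-0.001,0,-0.003,0,0,0],[-0.001,0,-0.003,0,0,0],[-0.001,0,-0.003,0,0,0],[-0.001,0,-0.003,0,0,0]]'
```

```text
time_s: 10.75
position: [0.6511, -0.2229, 0.1298]
tcp_rot: [[-0.259, 0.966, 0.0], [0.966, 0.259, -0.0], [-0.0, 0.0, -1.0]]
force: [-0.6, -0.7, -0.6]
opening: 0.386
grasp_force: 30.0
```

```bash
python3 -m handwheel '[[0,0,0,0,0,0],[0,0,0,0,0,0],[0,0,0,0,0,0],[0,0,0,0,0,0],[0,0,0,0,0,0],[0,0,0,0,0,0],[0,0,0,0,0,0],[0,0,0,0,0,0]]' 0.2; python3 -m handwheel '[[0,0,0.02,0,0,0],[0,0,0.06,0,0,0],[0,0,0.1,0,0,0],[0,0,0.12,0,0,0],[-0.04,0,0.13,0,0,0],[-0.08,0,0.14,0,0,0],[-0.12,0,0.14,0,0,0],[-0.16,0,0.14,0,0,0]]' 1;  python3 -m handwheel '[[-0.04,0,0,0,0,0],[-0.06,0,0,0,0,0],[-0.06,0,0,0,0,0],[-0.06,0,0,0,0,0],[-0.06,0,0,0,0,0],[-0.06,0,0,0,0,0],[-0.06,0,0,0,0,0],[-0.06,0,0,0,0,0]]'
python3 - <<'E'
from m import *
s,im,d=take("wrist"); cv2.imwrite("pics/w3.png",im)
P,u,v=cloud("wrist",s,d); print(s["position"])
f=(P[:,0]>.58)&(P[:,1]<-.1)&(P[:,1]>-.35)
c=[]
for sg in(0,1):
    k=f&(P[:,2]>.118)&(P[:,2]<.13)&((P[:,1]>-.225)==sg); r=rect(P[k,:2]); c.append(r[0]); print("jaw",r,k.sum(),np.median(P[k,2]))
print(np.mean(c,0), np.degrees(np.arctan2(*(c[1]-c[0])[::-1])))
k=f&(P[:,2]>.108)&(P[:,2]<.1165)&(np.hypot(P[:,0]-.65,P[:,1]+.221)<.04); print("plate",rect(P[k,:2]),k.sum(),np.median(P[k,2]))
# dial in slope frame
th=np.radians(15); a=np.radians(28); xf=np.array([np.cos(th),np.sin(th),0]); yf=np.array([-np.sin(th),np.cos(th),0]); zf=np.array([0,0,1.])
O=np.array([.6506,-.2212,0])-.042*xf
X=np.cos(a)*xf+np.sin(a)*zf; N=np.cos(a)*zf-np.sin(a)*xf
Q=P-(O+.1*zf); S=np.c_[Q@X,Q@yf,Q@N]
g=(S[:,0]<-.01)&(S[:,0]>-.13)&(abs(S[:,1])<.08)
k=g&(abs(S[:,2])<.006); print("slope off",np.median(S[k,2]))
for lo,hi in((.037,.044),(.013,.035),(.008,.012)):
    k=g&(S[:,2]>lo)&(S[:,2]<hi); print(lo,k.sum(),S[k].mean(0).round(4),rect(S[k,:2]))
k=g&(S[:,2]>.037); (c,r)=cv2.minEnclosingCircle((S[k,:2]*1000).astype(np.float32)); print(c,r)
# rectified image at slope height 39 mm
K,M=cam2world("wrist",s); n=500; gx,gy=np.meshgrid(np.arange(n),np.arange(n))
lx=(.01-.14*gy/n); ly=(.07-.14*gx/n)
W=O+.1*zf+lx[...,None]*X+ly[...,None]*yf+.039*N
Cc=(W-M[:3,3])@M[:3,:3]; px=Cc@K.T; px=px[...,:2]/px[...,2:]
cv2.imwrite("pics/rect.png",cv2.remap(im,px[...,0].astype(np.float32),px[...,1].astype(np.float32),1))
for q in ("dial_grip","tab_a_face","tab_b_face"):
    for x in models.tip_of(q,"wrist")[:3]:
        K_,M_=cam2world("wrist",s); r=M_[:3,:3]@np.linalg.solve(K_,[*x["position"],1]); o=M_[:3,3]-(O+.1*zf)
        t=(.027-o@N)/(r@N); p=o+t*r; print(q,x["conf"],x["position"],(p@X).round(4),(p@yf).round(4))
E
```

```text
time_s: 11.42
position: [0.651, -0.2229, 0.1296]
tcp_rot: [[-0.259, 0.966, 0.0], [0.966, 0.259, -0.0], [-0.0, 0.0, -1.0]]
force: [0.0, -0.5, 0.3]
opening: 0.599
grasp_force: 0.0
time_s: 12.08
position: [0.4897, -0.2227, 0.2704]
tcp_rot: [[-0.26, 0.966, 0.002], [0.966, 0.26, -0.002], [-0.002, 0.001, -1.0]]
force: [-0.4, -1.7, -0.1]
opening: 0.987
grasp_force: 0.0
time_s: 12.75
position: [0.4319, -0.2229, 0.2693]
tcp_rot: [[-0.26, 0.966, 0.0], [0.966, 0.26, 0.0], [-0.0, 0.0, -1.0]]
force: [-0.2, 0.3, -0.1]
opening: 1.0
grasp_force: 0.0
[ 0.4319208  -0.22291674  0.26932946]
jaw (array([0., 0.]), 0.0, 0.0, 0.0) 0 nan
jaw (array([ 635.4, -167. ]), 51.7, 35.7, 14.7) 2617 0.12340062654742345
[317.7 -83.5] -14.725807164563038
plate (array([ 647.6, -211.9]), 44.3, 35.1, -74.8) 1855 0.11465235084498143
slope off 0.001068876342668076
0.037 1279 [-0.0769  0.0088  0.041 ] (array([-76.7,   7.6]), 46.7, 42.8, -59.3)
0.013 461 [-0.0659  0.0153  0.0244] (array([-65.6,   9.3]), 64.2, 21.6, -38.8)
0.008 37 [-0.0707  0.022   0.0098] (array([-66. ,  20.4]), 20.7, 4.9, -20.3)
(-64.95106506347656, 43.96829605102539) 65.68832397460938
dial_grip 0.74 [416.6, 276.7] -0.0722 -0.0004
tab_a_face 0.68 [400.9, 249.7] -0.0896 0.0247
tab_b_face 0.47 [432.2, 303.4] -0.055 -0.0251
  return _methods._mean(a, axis=axis, dtype=dtype,
  ret = ret.dtype.type(ret / rcount)
```

View pics/rect.png

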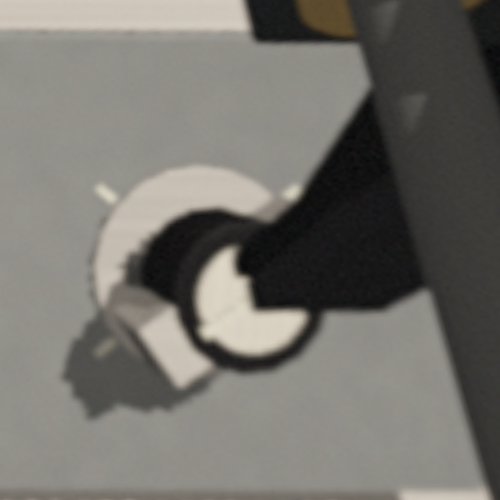

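View pics/w3.png

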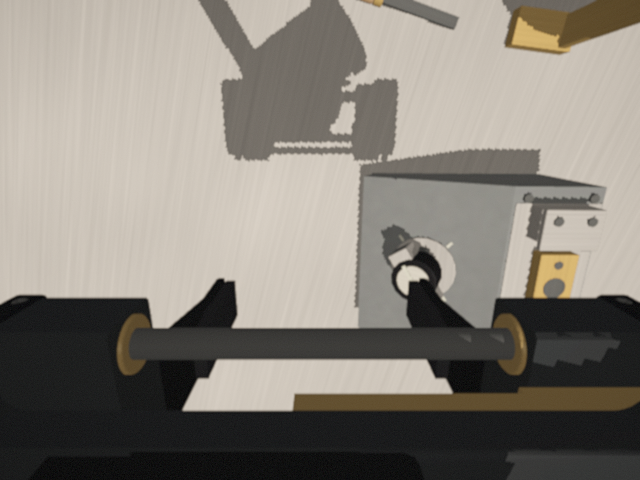

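The plate lies squarely on the bed at (553,275). The dial's two tabs show at about (401,250) and (432,303), so the tab line is near 125° and the dial sits at about 0.09 rad.

```bash
cat > g.py <<'E'
from m import *
from scipy.spatial.transform import Rotation as Ro
th=np.radians(15); a=np.radians(28); xf=np.array([np.cos(th),np.sin(th),0]); yf=np.array([-np.sin(th),np.cos(th),0]); zf=np.array([0,0,1.])
O=np.array([.6506,-.2212,0])-.042*xf+.1*zf
X=np.cos(a)*xf+np.sin(a)*zf; N=np.cos(a)*zf-np.sin(a)*xf
A=O-.0725*X
def goal(off,phi):
    p=np.radians(phi); y=np.cos(p)*X+np.sin(p)*yf; z=-N; return A+off*N, np.c_[np.cross(y,z),y,z]
def diff(off,phi):
    s=bot.read_state(); p,R=goal(off,phi); R0=np.array(s["tcp_rot"])
    print("goal",p.round(4),"shift",(p-s["position"]).round(4),"turn",(Ro.from_matrix(R@R0.T).as_rotvec()/2).round(4), "j",np.round(s["joint_positions"],1))
E
python3 -c "
from g import *
diff(.107,-55); print(N.round(4),(N*np.radians(80)/2).round(4))"
```

```text
goal [ 0.4997 -0.2616  0.1604] shift [ 0.0684 -0.0389 -0.1089] turn [ 0.1714 -0.1871 -0.4704] j [-40.5  17.8 100.1   0.   62.1 -55.6]
[-0.4535 -0.1215  0.8829] [-0.3166 -0.0848  0.6164]
```

```bash
python3 -m handwheel '[[0.01,-0.005,-0.01,0.171,-0.187,-0.47],[0.02,-0.01,-0.02,0.171,-0.187,-0.47],[0.03,-0.015,-0.03,0.171,-0.187,-0.47],[0.04,-0.02,-0.045,0.171,-0.187,-0.47],[0.05,-0.03,-0.06,0.171,-0.187,-0.47],[0.06,-0.035,-0.08,0.171,-0.187,-0.47],[0.068,-0.039,-0.1,0.171,-0.187,-0.47],[0.068,-0.039,-0.109,0.171,-0.187,-0.47]]' 1; python3 -c "
from g import *
diff(.107,-55)"
```

```text
time_s: 13.62
position: [0.4999, -0.2636, 0.1588]
tcp_rot: [[0.518, 0.742, 0.426], [0.778, -0.616, 0.126], [0.356, 0.266, -0.896]]
force: [-0.3, 0.7, -0.3]
opening: 0.999
grasp_force: 0.0
goal [ 0.4997 -0.2616  0.1604] shift [-0.0002  0.0019  0.0016] turn [ 0.0108 -0.0115 -0.0268] j [-51.4  30.6 108.3  41.7  38.3 -47.4]
```

```bash
python3 -m handwheel '[[0,0.002,0.001,0.011,-0.011,-0.027],[0,0.002,0.001,0.011,-0.011,-0.027],[0,0.002,0.001,0.011,-0.011,-0.027],[0,0.002,0.001,0.011,-0.011,-0.027],[0,0.002,0.001,0.011,-0.011,-0.027],[0,0.002,0.001,0.011,-0.011,-0.027],[0,0.002,0.001,0.011,-0.011,-0.027],[0,0.002,0.001,0.011,-0.011,-0.027]]'
python3 - <<'E'
from g import *
diff(.107,-55)
s,im,d=take("wrist"); cv2.imwrite("pics/w4.png",im)
for q in ("dial_grip","tab_a_face","tab_b_face"):
    for x in models.tip_of(q,"wrist")[:3]:
        K_,M_=cam2world("wrist",s); r=M_[:3,:3]@np.linalg.solve(K_,[*x["position"],1]); o=M_[:3,3]-O
        t=(.027-o@N)/(r@N); p=o+t*r; print(q,x["conf"],x["position"],(p@X).round(4),(p@yf).round(4))
P,u,v=cloud("wrist",s,d); Q=P-O; S=np.c_[Q@X,Q@yf,Q@N]
g=(abs(S[:,0]+.0725)<.05)&(abs(S[:,1])<.05)
for lo,hi in((-.004,.003),(.003,.009),(.009,.013),(.013,.036),(.036,.046)):
    k=g&(S[:,2]>lo)&(S[:,2]<hi); print(lo,k.sum(), np.median(S[k],0).round(4), S[k].min(0).round(4),S[k].max(0).round(4)) if k.any() else 0
E
```

```text
time_s: 14.28
position: [0.4993, -0.2599, 0.1619]
tcp_rot: [[0.546, 0.706, 0.451], [0.746, -0.655, 0.123], [0.382, 0.269, -0.884]]
force: [-0.3, -0.2, -0.5]
opening: 0.999
grasp_force: 0.0
goal [ 0.4997 -0.2616  0.1604] shift [ 0.0003 -0.0017 -0.0015] turn [ 0.0008 -0.0009 -0.0034] j [-51.8  30.2 109.5  44.9  37.6 -47.8]
dial_grip 0.64 [323.1, 261.1] -0.0722 -0.0003
tab_a_face 0.73 [276.9, 259.6] -0.0892 0.0254
tab_b_face 0.73 [367.0, 261.1] -0.0553 -0.0241
-0.004 10488 [-0.055   0.0106  0.0011] [-0.1225 -0.05   -0.0016] [-0.0225  0.05    0.003 ]
0.003 1575 [-0.0525  0.0145  0.004 ] [-0.1133 -0.0496  0.003 ] [-0.0245  0.0414  0.0089]
0.009 45 [-0.0703  0.0222  0.01  ] [-0.0764 -0.009   0.009 ] [-0.0514  0.0236  0.0129]
0.013 831 [-0.0554  0.0131  0.0258] [-0.0841 -0.0209  0.013 ] [-0.0474  0.0311  0.0359]
0.036 4510 [-0.0713  0.0015  0.0412] [-0.0984 -0.03    0.036 ] [-0.0474  0.031   0.0449]
```

View pics/w4.png

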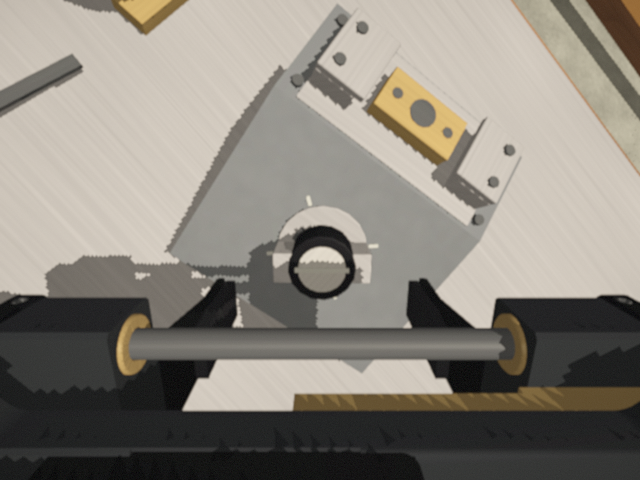

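The close view shows the tabs at (277,260) and (367,261), level with the finger line, and the plate lying well on the bed at (422,113). I slide in and pinch.

```bash
python3 -m handwheel '[[0.008,0.001,-0.016,0,0,-0.003],[0.014,0.002,-0.028,0,0,-0.003],[0.02,0.004,-0.04,0,0,-0.003],[0.025,0.005,-0.05,0,0,-0.003],[0.029,0.006,-0.058,0,0,-0.003],[0.033,0.007,-0.065,0,0,-0.003],[0.033,0.007,-0.065,0,0,-0.003],[0.033,0.007,-0.065,0,0,-0.003]]'; python3 -c "
from g import *
diff(.035,-55)"
```

```text
time_s: 15.15
position: [0.5321, -0.2527, 0.0962]
tcp_rot: [[0.551, 0.702, 0.451], [0.741, -0.66, 0.122], [0.383, 0.267, -0.884]]
force: [-0.7, -0.0, 0.6]
opening: 0.996
grasp_force: 0.0
goal [ 0.5323 -0.2529  0.0969] shift [ 0.0003 -0.0002  0.0006] turn [ 0.     -0.0014 -0.0002] j [-48.2  38.5 108.4  53.6  31.2 -54.5]
```

```bash
python3 -m handwheel '[[0,0,0,0,0,0],[0,0,0,0,0,0],[0,0,0,0,0,0],[0,0,0,0,0,0],[0,0,0,0,0,0],[0,0,0,0,0,0],[0,0,0,0,0,0],[0,0,0,0,0,0]]' -1;  python3 -c "
from g import *
print(bot.read_state()['moment']);r=N*-np.radians(80)/2;print(r)"
```

```text
time_s: 15.82
position: [0.5313, -0.2525, 0.0969]
tcp_rot: [[0.551, 0.702, 0.451], [0.742, -0.66, 0.122], [0.383, 0.267, -0.884]]
force: [-5.8, 1.1, 5.4]
opening: 0.537
grasp_force: 30.0
[-0.01249087  0.57479358  0.07172464]
[ 0.31658507  0.08482871 -0.6164137 ]
```

```bash
python3 -m handwheel '[[0,0,0,0.02,0.005,-0.04],[0,0,0,0.041,0.011,-0.079],[0,0,0,0.061,0.016,-0.119],[0,0,0,0.082,0.022,-0.159],[0,0,0,0.102,0.027,-0.199],[0,0,0,0.122,0.033,-0.238],[0,0,0,0.143,0.038,-0.278],[0,0,0,0.163,0.044,-0.318]]';  python3 -c "
from g import *
diff(.035,-55-41.2);print(bot.read_state()['moment'])"
```

```text
time_s: 16.48
position: [0.5313, -0.2524, 0.0969]
tcp_rot: [[0.878, 0.162, 0.45], [0.118, -0.985, 0.123], [0.464, -0.055, -0.884]]
force: [-5.8, 0.5, 6.7]
opening: 0.54
grasp_force: 30.0
goal [ 0.5323 -0.2529  0.0969] shift [ 0.0011 -0.0005 -0.    ] turn [-0.0018 -0.0019  0.0016] j [-48.2  38.4 108.5  53.5  31.3 -13. ]
[0.17848853 0.63301679 0.24522977]
```

```bash
python3 -m handwheel '[[0,0,0,0.02,0.005,-0.04],[0,0,0,0.041,0.011,-0.079],[0,0,0,0.061,0.016,-0.119],[0,0,0,0.082,0.022,-0.159],[0,0,0,0.102,0.027,-0.199],[0,0,0,0.122,0.033,-0.238],[0,0,0,0.136,0.037,-0.265],[0,0,0,0.138,0.037,-0.269]]';  python3 -c "
from g import *
diff(.035,-55-76.2);print(bot.read_state()['moment']@N)"
```

```text
time_s: 17.15
position: [0.5313, -0.2523, 0.0969]
tcp_rot: [[0.814, -0.366, 0.451], [-0.463, -0.878, 0.125], [0.35, -0.31, -0.884]]
force: [-3.9, 1.1, 4.7]
opening: 0.54
grasp_force: 30.0
goal [ 0.5323 -0.2529  0.0969] shift [ 0.001  -0.0006 -0.    ] turn [-0.0011 -0.0013 -0.0013] j [-48.3  38.4 108.5  53.5  31.4  21.6]
0.4431328372497169
```

```bash
python3 -m handwheel '[[0,0,0,0,0,0],[0,0,0,0,0,0],[0,0,0,0,0,0],[0,0,0,0,0,0],[0,0,0,0,0,0],[0,0,0,0,0,0],[0,0,0,0,0,0],[0,0,0,0,0,0]]' 1; python3 -m handwheel '[[-0.01,-0.003,0.018,0,0,0],[-0.02,-0.005,0.035,0,0,0],[-0.03,-0.008,0.053,0,0,0],[-0.04,-0.011,0.07,0,0,0],[-0.05,-0.013,0.09,0,0,0],[-0.055,-0.013,0.11,0,0,0],[-0.06,-0.013,0.13,0,0,0],[-0.07,-0.013,0.14,0,0,0]]'
python3 - <<'E'
from g import *
s,im,d=take("wrist"); cv2.imwrite("pics/w5.png",im)
for q in ("dial_grip","tab_a_face","tab_b_face"):
    for x in models.tip_of(q,"wrist")[:2]:
        K_,M_=cam2world("wrist",s); r=M_[:3,:3]@np.linalg.solve(K_,[*x["position"],1]); o=M_[:3,3]-O
        t=(.027-o@N)/(r@N); p=o+t*r; print(q,x["conf"],x["position"],(p@X).round(4),(p@yf).round(4))
s,im,d=take("top"); P,u,v=cloud("top",s,d)
F=np.c_[(P-O)@xf,(P-O)@yf,P[:,2]]
for sg in(-1,1):
    k=(F[:,0]>.012)&(F[:,0]<.075)&(F[:,2]>.119)&(F[:,2]<.13)&(F[:,1]*sg>0)&(abs(F[:,1])<.1); print("jaw",rect(F[k,:2]),k.sum())
E
```

```text
time_s: 17.82
position: [0.5323, -0.2531, 0.0965]
tcp_rot: [[0.813, -0.366, 0.452], [-0.464, -0.877, 0.123], [0.352, -0.31, -0.883]]
force: [-0.5, -0.3, 0.7]
opening: 0.98
grasp_force: 0.0
time_s: 18.48
position: [0.4628, -0.2669, 0.239]
tcp_rot: [[0.813, -0.365, 0.454], [-0.462, -0.879, 0.12], [0.355, -0.308, -0.883]]
force: [-0.1, -0.5, 0.7]
opening: 0.998
grasp_force: 0.0
tab_b_face 0.83 [360.8, 227.1] -0.0922 -0.022
jaw (array([ 41.2, -32.7]), 60.4, 50.1, -90.0) 367
jaw (array([42.2, 32.8]), 60.2, 50.2, -89.5) 369
```

View pics/w5.png

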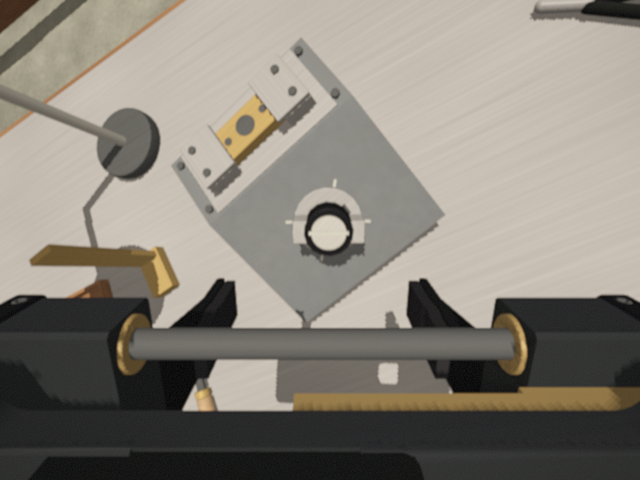

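The wrist view shows the jaws drawn over the plate's ends around (245,125). The dial has turned, and both tabs stand out symmetrically at (297,230) and (361,228).

Run:
```python
from g import *
s,im,d=take("wrist"); P,u,v=cloud("wrist",s,d)
F=np.c_[(P-O)@xf,(P-O)@yf,P[:,2]]
m=(F[:,0]>.025)&(F[:,0]<.06)&(abs(F[:,1])<.09)
for sg in(-1,1):
    k=m&(F[:,2]>.119)&(F[:,2]<.13)&(F[:,1]*sg>0); print("jaw inner/outer mm",np.percentile(abs(F[k,1]),[2,98])*1e3,k.sum())
k=m&(F[:,2]>.108)&(F[:,2]<.1175)&(abs(F[:,1])<.024); print("plate z",np.median(F[k,2]))
k=(abs(F[:,1])<.02)&(F[:,2]>.109)&(F[:,2]<.118)&(F[:,0]>.005)&(F[:,0]<.08); print("plate x mm",np.percentile(F[k,0],[2,98])*1e3)
S=np.c_[(P-O)@X,(P-O)@yf,(P-O)@N]; k=(S[:,2]>.02)&(S[:,2]<.04)&(np.hypot(S[:,0]+.0722,S[:,1])<.04)
b=np.radians(130-80); t=(S[k,0]+.0722)*np.cos(b)+S[k,1]*np.sin(b); print("tab extents mm",np.percentile(t,[1,99])*1e3)
print(bot.read_state()["force"])
```

```text
jaw inner/outer mm [27.36885465 61.83716653] 1463
jaw inner/outer mm [26.42400201 61.2765847 ] 1270
plate z 0.1146206438806337
plate x mm [24.28557077 57.44637145]
tab extents mm [-30.5194004   30.58114914]
[-0.63615789  0.76652784 -0.08504922]
```

The inner lips are about 27 mm from the middle, so the jaws are closed. The plate is flat and centred, and both tabs are out at about 30.5 mm.

```bash
python3 -c "
from rig import bot
print(bot.hand_in())"
```

```text
the job is handed in; nothing more can be done
None
```

The job is handed in, but no verdict came back: the plate lies flat and centred on the bed, the jaws are closed over its ends, the dial is at its stop with both tabs out, and the hand is clear, at about 18.5 s of the 61 s allowed.

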